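# Fit a bayonet lid to a sprung dispenser and hold it at half twist

## Robot

A 6-joint arm with a two-finger parallel gripper is mounted at the origin on the work surface. World frame = base frame: x ahead of the robot, y to its left, z up, the work surface at z = 0. Lengths are in m, angles in rad, forces in N, time in s.
With the tool pointing down it reaches from about 0.35 to 0.8 m from the base axis. Payload 7.3 kg.
Tool frame: the origin (TCP) lies between the finger pads; the fingertips stand 19 mm ahead of it and the grasp point (between the pads) is the TCP; y points along the fingers, x is the direction in which the jaws open and shut, and the axes are right-handed (so a half turn about y gives the same grasp; the last joint's range is limited). The gripper opens to 85 mm and grips with 20 to 120 N. Pads are 22 mm wide; open, the fingers measure 114 mm over their backs; the gripper's body (76 mm by 85 mm) begins 54 mm behind the grasp point. The pads swing forward as they close: fully open they stand 13 mm farther back than shut.
Start: joints at [-1.486, 0.342, 1.524, -0, 1.275, -0.146], TCP at [0.12, -0.511, 0.25] pointing down, gripper open.
Joint ranges: [-2.53, 2.53], [-0.77, 2.02], [0.04, 2.7], [-1, 4.14], [0.28, 2.66], [-3.11, 3.11]. Speed limits (rad/s): [2.57, 2.57, 3.14, 3.14, 3.14, 3.14].

## Interface

Orientations are given as [roll, pitch, yaw] about the fixed x, y, z axes, in that order (R = Rz(yaw) Ry(pitch) Rx(roll)).
In Python, from cell import get_obs, grab_frame, sign_off gives the robot as it stands.
- The arm moves only by the tool jog_arm, never from a script. Its argument "steps" is a list of rows, each a list of 5 numbers: the opening, from -1 (shut) to 1 (fully open), then the shift along the tool's x, y, z in m, then the turn about the tool's y in rad. In form: [[grip, dx, dy, dz, twist], ...]. A call has 1 to 10 rows; each row shifts and turns the commanded pose from where the row before left it, along the tool's axes as they then stand; what a row does not reach is not made up. A row lasts 1/8 s, in which the tool goes at most 62.5 mm and 10.7 degrees, less where a joint would pass 70% of its speed; a pose out of reach is approached as far as the arm can. A call is refused whole if a number of a shift passes 0.0625 or a number of a turn 0.188, either way. A call with a gripper value outside its range is refused whole. The fingers move at their own pace and stop on an object; "force" is the grip in N (left out, the last holds). Time passes only in rows, so rows that do not move let the fingers close. It gives the time, the measured TCP pose, the force and the opening at its end, in the units of the state.
- get_obs(): the state, without advancing time (a new reading comes with each control period).
- grab_frame(name): name is "side" or "top"; returns a dict with "pixels" (420x560x3 uint8, red, green, blue), "camera_matrix" (3x3 intrinsics, pixels), "dist_coeffs" ([k1, k2, p1, p2, k3] as OpenCV has them; the pictures are not rectified), "R" (3x3) and "t" (3): a world point X has camera coordinates R X + t. Camera axes: x right, y down, z forward; pixel columns grow to the right and rows downward; lengths in m; the calibration is good to about 2 mm. A picture is of the moment at which its call begins. There is no depth.
- sign_off(): hands the job in, once; it reports no verdict.
The state is a dict: "time": time; "joints": joint angles; "joint_velocities": joint speeds; "joint_efforts": joint torques, N m; "eef_pos": TCP position; "eef_rot": TCP orientation; "ft_force": force on the tool from outside, world axes, zero at the start; "torque": the same for the moment, N m; "finger_gap": opening from 0.0 (shut) to 1.0 (fully open).
Only numpy, scipy, OpenCV 4.12 (cv2) and the standard library are available. Lean on these libraries where they do the work, as an engineer would, in place of code of your own. Each camera call takes 0.05 s, during which the arm holds its last target. There are 200 camera calls.

## Task

Take the blue lid by its yellow fin, fit it fully home into the mouth of the grey dog-treat dispenser with its two lugs through the two slots, then twist it clockwise (seen from above) against the spring until the black pointer stands in the middle of the green half-open band, never as far as the red lock band. Finish while still gripping the lid and holding it there: do not let go, because the spring would close it. Leave the red dish, the whistle, the lime scoop and the shut bamboo box as they are.

Things in the scene. Friction and masses are not known exactly. Their poses are not given: they have to be found in the camera images.
- lid: Loose blue bayonet lid, 0.1 to 0.2 kg, standing on its plug. Origin: centre of its underside, z up. Plug radius 26 mm, z 0 to 24 mm, foot chamfered 3 mm; two yellow lugs at its foot (z 0 to 10 mm) along the lid's +x and -x, 12 mm wide, reaching to radius 36 mm; disc of radius 42 mm at z 24 to 30 mm; above it the fin. A half turn about z leaves it the same.
- fin (a point): Centre of the lid's yellow grip fin, 47 mm above the lid's origin, axes as the lid: 50 mm long along x (in line with the lugs), 12 mm thick along y, 34 mm high (lid z 30 to 64 mm).
- dispenser: Grey round dispenser fixed to the shelf, yaw varies; foot radius 60 mm, body radius 50 mm, height 122 mm. Origin: centre of its underside, z up. An outlet spout reaches 75 mm out at its -x, 13 to 47 mm high; two posts at +y and -y (radius 57 mm) end below the flange top. With the lid home, the lid's origin is 98 mm above this origin.
- mouth (a point): Centre of the mouth at the top of the aluminium flange, 122 mm above the dispenser's origin, axes as the dispenser. Flange 10 mm thick, bore radius 28 mm, two slots 18 mm wide from the bore out to radius 39 mm along +x and -x. The lid enters only with its lugs in the slots, either way round, needs no pressing, and is home when its disc lies on the flange; twisted, it has 4 mm axial play.
- collar (a joint): Orange collar under the flange, turned by the lid's lugs: rad, 0 at rest, growing clockwise from above, end stop 1.22, sprung back to 0 (0.03 N m at 0, 0.12 N m at 0.61). Lugs have 3 mm play either side: the lid turns about 0.09 rad before the collar follows. Bands on the flange rim, read by the pointer: green 0.46 to 0.76 (middle 0.61), red from 1.0 (lock).
- pointer (a point): Top of the collar's black pointer, 59 mm from the dispenser's axis, 124 mm above the dispenser's origin; 4.5 mm wide, radius 54 to 64 mm, just outside the flange rim. With the collar at 0 it stands 40 degrees counterclockwise (from above) of the dispenser's +x, at a black mark.
- dish: Bystander: red ceramic key dish, rim radius 55 mm, 28 mm high. Origin: centre of its underside.
- whistle: Bystander: chrome whistle, about 55 mm long, 22 mm high. Origin: under its round chamber.
- scoop: Bystander: lime plastic scoop, 134 mm long along its x (bowl 60 x 48 x 30 mm at +x, handle at -x). Origin: underside, where bowl and handle meet.
- bamboo_box: Bystander: bamboo box fixed to the shelf, 120 mm (x) by 130 mm, 70 mm high, with its hinged lid (8 mm, dark knob on it) shut. Origin: centre of its underside.
- bamboo_lid (a joint): Hinged lid of the bamboo box, rad, 0 = shut, growing as it opens.
Mind the look-alikes: they are no part of the job. Of the things like the lid, leave any that is pink; of the rest the larger one is meant.

How it is judged:
By the outcome, as a careful person would: the job done as asked, in the order asked, and still so for the second after the job is handed in, while the arm keeps its last pose, push and grip.
It also fails if it takes over 48 s, if anything falls off the work surface, if the arm or the gripper's body presses on something with over 40 N, if the wrist force passes 120 N, or if a joint passes its speed limit or range.

## Working session

There is one attempt and no reset: what is moved stays moved. The work goes in short steps, Python scripts to look and compute and a tool call to move; the robot and the scene stay as the last step left them, time stands still between calls to the robot, and variables do not carry over. Pictures are saved under pics/ and viewed, about 8 in all and at most 12, crops included, and the job is handed in when it is done.

Besides the shell and the picture viewer there is one more tool, called after ">>>" as name(argument=value, ...), one argument or row to a line, values as JSON. jog_arm: Moves the arm, as the interface text tells. Its arguments: {"type":"object","properties":{"steps":{"type":"array"},"force":{"type":"number"}},"required":["steps"]}

```bash
mkdir -p pics
cat > h.py <<'E'
import numpy as np, cv2
from cell import get_obs, grab_frame, sign_off
def ray(f,uv):
    p=cv2.undistortPoints(np.array(uv,float).reshape(-1,1,2),np.array(f["camera_matrix"]),np.array(f["dist_coeffs"]))[:,0]
    d=np.c_[p,np.ones(len(p))]@np.array(f["R"])
    return -np.array(f["R"]).T@np.array(f["t"]),d
def onz(f,uv,z):
    c,d=ray(f,uv); return c+d*((z-c[2])/d[:,2])[:,None]
def proj(f,X):
    return cv2.projectPoints(np.array(X,float).reshape(-1,1,3),cv2.Rodrigues(np.array(f["R"]))[0],np.array(f["t"],float),np.array(f["camera_matrix"]),np.array(f["dist_coeffs"]))[0][:,0]
def save(f,n): cv2.imwrite("pics/"+n,cv2.cvtColor(f["pixels"],cv2.COLOR_RGB2BGR))
E
python3 - <<'E'
from h import *
for n in("top","side"):
    f=grab_frame(n); save(f,n+"0.png"); print(n,np.round(ray(f,[[280,210]]),3).tolist() if 0 else [np.round(a,3).tolist() for a in ray(f,[[280,210]])], f["camera_matrix"][0][0])
o=get_obs(); print({k:np.round(v,3).tolist() for k,v in o.items()})
E
```

```text
top [[0.481, -0.031, 1.127], [[0.078, 0.009, -0.997]]] 479.5173353546503
side [[0.489, 0.818, 0.772], [[0.072, -0.781, -0.62]]] 499.5195663167472
{'time': 0.1, 'joints': [-1.486, 0.343, 1.525, -0.0, 1.275, -0.146], 'joint_velocities': [0.0, -0.003, -0.001, -0.001, -0.001, -0.0], 'joint_efforts': [0.002, -43.444, -24.649, -0.0, 0.005, -0.0], 'eef_pos': [0.12, -0.511, 0.25], 'eef_rot': [-1.571, 0.001, -1.34], 'ft_force': [-0.566, -0.293, 0.149], 'torque': [-0.008, -0.075, 0.061], 'finger_gap': 0.997}
```

View pics/top0.png

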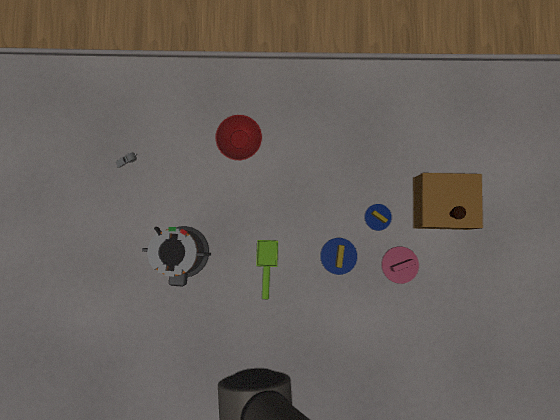

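View pics/side0.png

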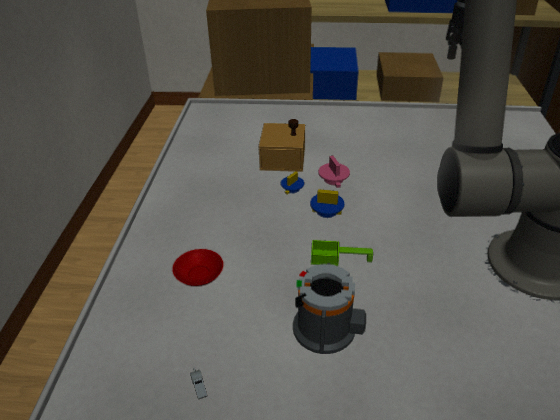

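Top view: the lid candidates are large blue (339,256), small blue (378,217) and pink (401,265). Pink is excluded and the larger blue is meant, so it is the one at (339,256). The dispenser flange is at about (171,252), spout toward (177,281), pointer at (158,231), green and red bands at about (172,229) and (184,232).

Run:
```python
from h import *
f=grab_frame("top"); im=f["pixels"]; hsv=cv2.cvtColor(im,cv2.COLOR_RGB2HSV)
def blobs(m,box):
    x0,y0,x1,y1=box; k=np.zeros_like(m); k[y0:y1,x0:x1]=m[y0:y1,x0:x1]
    cs,_=cv2.findContours(k,cv2.RETR_EXTERNAL,cv2.CHAIN_APPROX_NONE); return max(cs,key=cv2.contourArea)
b=(310,230,363,285)
blue=cv2.inRange(hsv,(100,100,40),(130,255,255)); yel=cv2.inRange(hsv,(18,120,80),(32,255,255))
c=blobs(blue|yel,b); P=onz(f,c[:,0],0.030)[:,:2]; (cx,cy),r=cv2.minEnclosingCircle(P.astype(np.float32)); print("disc",cx,cy,r, cv2.fitEllipse((P*1000).astype(np.float32)))
c=blobs(yel,b); P=onz(f,c[:,0],0.064)[:,:2]; print("fin top mm",cv2.minAreaRect((P*1000).astype(np.float32)),cv2.contourArea(c))
# dispenser rough
print("mouth", onz(f,[[172,253],[158,231],[177,281]],0.122))
s=grab_frame("side")
A=cv2.resize(im[205:305,130:230],(500,500),interpolation=cv2.INTER_CUBIC)
B=cv2.resize(im[190:290,310:430],(300,250),interpolation=cv2.INTER_CUBIC)
C=cv2.resize(s["pixels"][255:335,280:370],(281,250),interpolation=cv2.INTER_CUBIC)
o=np.zeros((500,800,3),np.uint8); o[:,:500]=A; o[:250,500:]=B; o[250:,500:781]=C
cv2.imwrite("pics/crop1.png",o[:,:,::-1])
```

```text
disc 0.4650796949863434 -0.15648303925991058 0.041474729776382446 ((465.0062561035156, -156.19387817382812), (80.25341033935547, 80.91893005371094), 96.83625030517578)
fin top mm ((465.10723876953125, -155.50204467773438), (10.598294258117676, 47.96790313720703), 83.06472778320312) 83.5
mouth [[0.46596612 0.20135479 0.122     ]
 [0.51131189 0.23251007 0.122     ]
 [0.40845118 0.18866843 0.122     ]]
```

View pics/crop1.png

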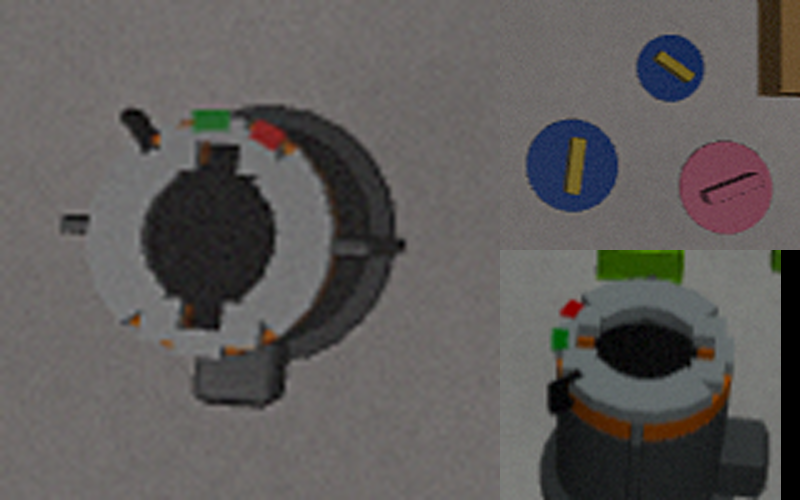

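The crop confirms it: the larger blue disc with a yellow fin is the lid to take, at full-frame (339,256). The slots run image-up, slightly right, from crop (202,318) to (222,152).

Run:
```python
from h import *
f=grab_frame("top"); im=f["pixels"]; g=cv2.GaussianBlur(im,(3,3),0)
sub=cv2.resize(im[205:305,130:230],(800,800),interpolation=cv2.INTER_CUBIC)
gray=cv2.cvtColor(sub,cv2.COLOR_RGB2GRAY); hsv=cv2.cvtColor(sub,cv2.COLOR_RGB2HSV)
print(gray[380,200],gray[40,40],gray[380,340])
fl=((gray>125)).astype(np.uint8); fl=cv2.morphologyEx(fl,cv2.MORPH_OPEN,np.ones((9,9)))
n,l,st,ce=cv2.connectedComponentsWithStats(fl); k=1+np.argmax(st[1:,4]); fl=(l==k).astype(np.uint8)
cs,h=cv2.findContours(fl,cv2.RETR_CCOMP,cv2.CHAIN_APPROX_NONE)
w=lambda p,z: onz(f,(np.asarray(p,float)+.5)/8-.5+[130,205],z)[:,:2]*1000
for c in sorted(cs,key=cv2.contourArea)[-2:]:
    P=w(c[:,0],.122); print("cont",cv2.contourArea(c),cv2.minEnclosingCircle(P.astype(np.float32)),cv2.minAreaRect(P.astype(np.float32)))
    if cv2.contourArea(c)==max(map(cv2.contourArea,cs)):
        Q=P; c0=np.array(cv2.minEnclosingCircle(P.astype(np.float32))[0])
inner=min(sorted(cs,key=cv2.contourArea)[-2:],key=cv2.contourArea); P=w(inner[:,0],.122)
from scipy.optimize import least_squares
for i in range(5):
    d=P-c0; r=np.hypot(*d.T); a=np.degrees(np.arctan2(d[:,1],d[:,0]))
    m=(abs(r-28)<2.5)
    s=least_squares(lambda q:np.hypot(P[m,0]-q[0],P[m,1]-q[1])-q[2],[*c0,28]); c0=s.x[:2]
d=P-c0; r=np.hypot(*d.T); e=d[r>32]; _,_,v=np.linalg.svd(e); print("bore",s.x,m.sum(),"slot yaw",np.degrees(np.arctan2(v[0,1],v[0,0])),r.max())
for sgn in(1,-1): print(e[(e@v[0])*sgn>0].mean(0))
dark=((hsv[:,:,2]<50)).astype(np.uint8); dark[300:]=0; dark[:,:170]=0; dark[:,260:]=0
cs,_=cv2.findContours(dark,0,2); c=max(cs,key=cv2.contourArea); M=cv2.moments(c); p=w([[M['m10']/M['m00'],M['m01']/M['m00']]],.122)[0]-c0
print("pointer",np.hypot(*p),np.degrees(np.arctan2(p[1],p[0])))
for lo,hi,nm in(((45,100,60),(80,255,255),'green'),((0,180,100),(5,255,255),'red')):
    mm=cv2.inRange(hsv,lo,hi); cs,_=cv2.findContours(mm,0,2); c=max(cs,key=cv2.contourArea); p=w([c[:,0].mean(0)],.122)[0]-c0; print(nm,np.hypot(*p),np.degrees(np.arctan2(p[1],p[0])))
```

```text
112 107 32Traceback (most recent call last):
  File "<stdin>", line 7, in <module>
    return _wrapfunc(a, 'argmax', axis=axis, out=out, **kwds)
    return bound(*args, **kwds)
ValueError: attempt to get argmax of an empty sequence
```

```bash
cat > mouth.py <<'E'
from h import *
from scipy.optimize import least_squares
f=grab_frame("top"); im=f["pixels"]
sub=cv2.resize(im[205:305,130:230],(800,800),interpolation=cv2.INTER_CUBIC)
gray=cv2.cvtColor(sub,cv2.COLOR_RGB2GRAY); hsv=cv2.cvtColor(sub,cv2.COLOR_RGB2HSV)
w=lambda p,z: onz(f,(np.asarray(p,float)+.5)/8-.5+[130,205],z)[:,:2]*1000
c0=np.array([466,201.])
hole=((gray<72)|(hsv[:,:,1]>90)).astype(np.uint8)
yy,xx=np.mgrid[:800,:800]; cp=((proj(f,[.466,.201,.122])[0]-[130,205])+.5)*8
hole[np.hypot(xx-cp[0],yy-cp[1])>200]=0
cs,_=cv2.findContours(hole,0,cv2.CHAIN_APPROX_NONE); P=w(max(cs,key=cv2.contourArea)[:,0],.122)
for i in range(8):
    r=np.hypot(*(P-c0).T); m=abs(r-28)<3
    s=least_squares(lambda q:np.hypot(P[m,0]-q[0],P[m,1]-q[1])-q[2],[*c0,28]); c0=s.x[:2]
d=P-c0; r=np.hypot(*d.T); e=d[r>32]; v=np.linalg.svd(e)[2]
print("bore",s.x,m.sum(),len(P),"slot yaw",np.degrees(np.arctan(v[0,1]/v[0,0])),r.max())
for q in(e[e[:,0]>0],e[e[:,0]<0]): print(q.mean(0),cv2.minAreaRect(q.astype(np.float32)))
dark=(hsv[:,:,2]<55).astype(np.uint8); dark[280:]=0; dark[:,:170]=0; dark[:,250:]=0
c=max(cv2.findContours(dark,0,2)[0],key=cv2.contourArea); M=cv2.moments(c); p=w([[M['m10']/M['m00'],M['m01']/M['m00']]],.122)[0]-c0
print("pointer",np.hypot(*p),np.degrees(np.arctan2(p[1],p[0])))
for lo,hi,nm in(((45,100,60),(80,255,255),'green'),((0,150,100),(5,255,255),'red')):
    mm=cv2.inRange(hsv,lo,hi); c=max(cv2.findContours(mm,0,2)[0],key=cv2.contourArea); p=w([cv2.minAreaRect(c)[0]],.122)[0]-c0; print(nm,np.hypot(*p),np.degrees(np.arctan2(p[1],p[0])))
E
python3 mouth.py
```

```text
bore [468.4437264  202.72737066  28.30288306] 553 815 slot yaw -4.226653026075677 39.628413765988284
[36.61327148 -2.59518232] ((34.910125732421875, -2.456057548522949), (18.011564254760742, 7.911802768707275), 85.67784118652344)
[-36.56158985   2.76659633] ((-34.793453216552734, 2.4662837982177734), (18.21822738647461, 7.7087483406066895), 86.70347595214844)
pointer 54.433071181206806 34.59225761889495
green 48.18587649970208 1.2114864110380619
red 48.37789794293588 -28.041358258846888
```

Mouth at about (468.4, 202.7) mm, dispenser yaw −4.2° (pointer and bands agree). The lid is at about (465, −156) mm, yaw −7°. Next I move above the lid.

>>> jog_arm(
  steps=[
    [1,-0.0267,0,0.0417,0],
    [1,-0.0267,0,0.0417,0],
    [1,-0.0267,0,0.0417,0],
    [1,-0.0267,0,0.0417,0],
    [1,-0.0267,0,0.0417,0],
    [1,-0.0267,0,0.0417,0],
    [1,-0.0267,0,0.0417,0],
    [1,-0.0267,0,0.0417,0],
    [1,-0.0267,0,0.0417,0],
    [1,-0.0267,0,0.0417,0],
  ],
  force=60,
)

```text
time: 1.55
eef_pos: [0.466, -0.1544, 0.2504]
eef_rot: [-1.571, -0.0, -1.34]
ft_force: [0.1, -0.1, 0.3]
finger_gap: 0.999
```

>>> jog_arm(
  steps=[
    [1,0,0,0,0.176],
    [1,0,0,0,0.177],
    [1,0,0,0,0],
    [1,0,0,0,0],
    [1,0,0,0,0],
  ],
)

```text
time: 2.17
eef_pos: [0.4649, -0.156, 0.2503]
eef_rot: [-1.571, -0.0, -1.692]
ft_force: [0.4, -0.9, 0.1]
finger_gap: 1.001
```

```bash
cat > st.py <<'E'
from h import *
from scipy.spatial.transform import Rotation as Ro
def delta(T,yaw=None):
    o=get_obs(); R=Ro.from_euler('xyz',o["eef_rot"]).as_matrix(); p=np.array(o["eef_pos"])
    print("t",round(o["time"],2),"pos",p.round(4),"rot",np.round(o["eef_rot"],4),"toolx dir deg",round(float(np.degrees(np.arctan2(R[1,0],R[0,0]))),2),"F",np.round(o["ft_force"],1),"M",np.round(o["torque"],2),"gap",round(float(o["finger_gap"]),3),"j6",np.round(o["joints"][5],2))
    print("tool delta to",T,(R.T@(np.array(T)-p)).round(4))
E
python3 -c "
from st import *
delta([.465,-.156,.053])"
```

```text
t 2.17 pos [ 0.4649 -0.156   0.2503] rot [-1.5707e+00 -1.0000e-04 -1.6915e+00] toolx dir deg -96.92 F [ 0.4 -0.9  0.1] M [0.04 0.01 0.03] gap 1.001 j6 1.21
tool delta to [0.465, -0.156, 0.053] [0.000e+00 1.973e-01 1.000e-04]
```

>>> jog_arm(
  steps=[
    [1,0,0.04,0,0],
    [1,0,0.04,0,0],
    [1,0,0.04,0,0],
    [1,0,0.04,0,0],
    [1,0,0.025,0,0],
    [1,0,0.012,0,0],
    [1,0,0,0,0],
    [1,0,0,0,0],
  ],
)

```text
time: 3.18
eef_pos: [0.4657, -0.1562, 0.0543]
eef_rot: [-1.569, -0.001, -1.693]
ft_force: [0.3, 0.4, 0.9]
finger_gap: 1.0
```

>>> jog_arm(
  steps=[
    [-1,0,0,0,0],
    [-1,0,0,0,0],
    [-1,0,0,0,0],
    [-1,0,0,0,0],
    [-1,0,0,0,0],
    [-1,0,0,0,0],
    [-1,0,0,0,0],
    [-1,0,0,0,0],
  ],
  force=60,
)

```text
time: 4.18
eef_pos: [0.465, -0.1558, 0.0534]
eef_rot: [-1.571, -0.0, -1.693]
ft_force: [0.0, 0.6, 2.8]
finger_gap: 0.132
```

>>> jog_arm(
  steps=[
    [-1,0,0,0,0],
    [-1,0,-0.01,0,0],
    [-1,0,-0.02,0,0],
    [-1,0,-0.04,0,0],
    [-1,0,-0.04,0,0],
    [-1,0,-0.04,0,0],
    [-1,0,0,0,0],
    [-1,0,0,0,0],
  ],
)

```text
time: 5.18
eef_pos: [0.4644, -0.1555, 0.2026]
eef_rot: [-1.572, 0.0, -1.693]
ft_force: [0.1, 0.1, -2.1]
finger_gap: 0.132
```

```bash
python3 -c "
from st import *
delta([.4684,.2027,.203])
a=grab_frame('top')['pixels'][180:330,250:420]; b=grab_frame('side')['pixels'][90:240,250:420]
cv2.imwrite('pics/lift.png',cv2.resize(np.hstack([a,b]),(800,353),interpolation=cv2.INTER_CUBIC)[:,:,::-1])"
```

```text
t 5.17 pos [ 0.4644 -0.1555  0.2026] rot [-1.5721e+00  3.0000e-04 -1.6930e+00] toolx dir deg -97.0 F [ 0.1  0.1 -2.1] M [0.   0.   0.02] gap 0.132 j6 1.21
tool delta to [0.4684, 0.2027, 0.203] [-3.56e-01 -2.00e-04 -3.97e-02]
```

View pics/lift.png

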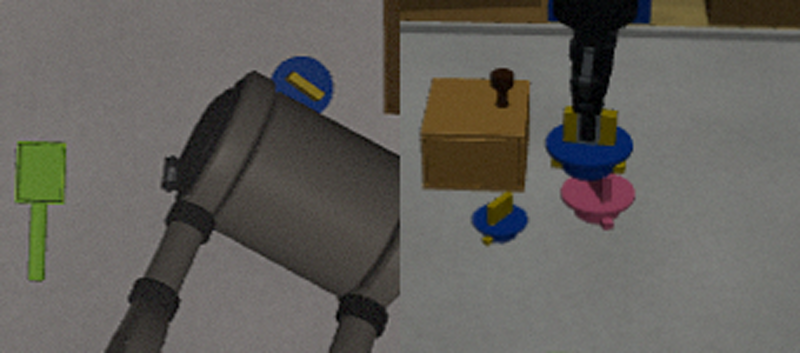

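The lid is off the table, held by its fin, at (590,145) in the right-hand crop. The arm blocks the top view, so I'll use the side view at the mouth.

>>> jog_arm(
  steps=[
    [-1,-0.026,0,-0.002,0],
    [-1,-0.04,0,-0.0047,0],
    [-1,-0.045,0,-0.005,0],
    [-1,-0.045,0,-0.005,0],
    [-1,-0.045,0,-0.005,0],
    [-1,-0.045,0,-0.005,0],
    [-1,-0.045,0,-0.005,0],
    [-1,-0.04,0,-0.005,0],
    [-1,-0.025,0,-0.003,0],
  ],
)

```text
time: 6.4
eef_pos: [0.4681, 0.2041, 0.2018]
eef_rot: [-1.573, -0.001, -1.692]
ft_force: [0.3, -0.3, -0.2]
finger_gap: 0.13
```

>>> jog_arm(
  steps=[
    [-1,0,0,0,-0.049],
    [-1,0,0,0,0],
    [-1,0,0,0,0],
    [-1,0,0,0,0],
  ],
)

```text
time: 6.9
eef_pos: [0.469, 0.202, 0.203]
eef_rot: [-1.571, -0.0, -1.645]
ft_force: [0.3, 0.2, -1.6]
finger_gap: 0.131
```

```bash
python3 -c "
from st import *
delta([.4684,.2027,.203])
s=grab_frame('side'); t=grab_frame('top'); save(s,'s2raw.png')
print(proj(s,[.4684,.2027,.122]),proj(s,[.4684,.2027,.18]))
cv2.imwrite('pics/over.png',np.hstack([cv2.resize(s['pixels'][215:335,270:390],(480,480),interpolation=cv2.INTER_CUBIC),cv2.resize(t['pixels'][205:305,130:230],(300,480),interpolation=cv2.INTER_CUBIC)])[:,:,::-1])
im=s['pixels']; h=cv2.cvtColor(im,cv2.COLOR_RGB2HSV); m=cv2.inRange(h,(100,100,30),(130,255,255)); m[:200]=0; m[300:]=0
c=max(cv2.findContours(m,0,1)[0],key=cv2.contourArea); print(cv2.boundingRect(c)); c=cv2.convexHull(c)[:,0]
L=c[c[:,0].argmin()];Rr=c[c[:,0].argmax()]; print(L,Rr)
"
```

```text
t 6.9 pos [0.469 0.202 0.203] rot [-1.5713e+00 -2.0000e-04 -1.6452e+00] toolx dir deg -94.26 F [ 0.3  0.2 -1.6] M [ 0.02 -0.05 -0.03] gap 0.131 j6 1.9
tool delta to [0.4684, 0.2027, 0.203] [-0.0007  0.     -0.0006]
[[325.08468513 283.27447809]] [[326.48832484 259.59117766]]
(303, 247, 49, 36)
[303 263] [351 258]
```

View pics/over.png

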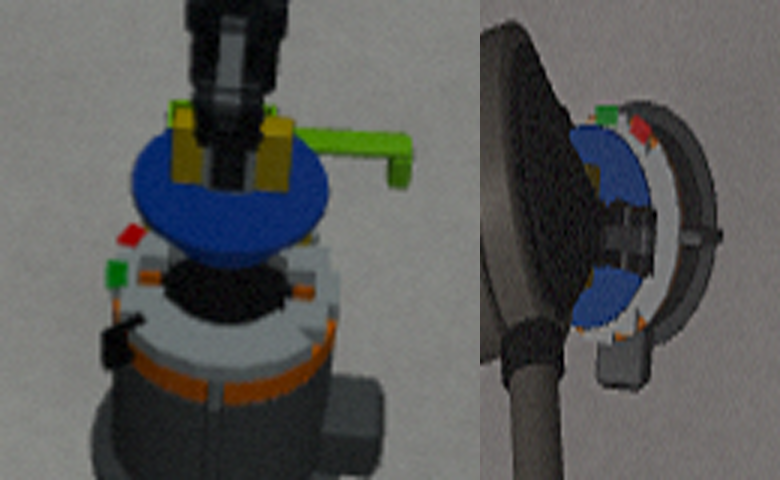

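Side view: lid disc spans columns 303–351 (centre 327), the bore sits below at about (327,287), and the lug lines look parallel to the slots. To compare lid and mouth in the same side camera, I cast both rims onto their planes.

Run:
```python
from h import *
from scipy.optimize import least_squares
f=grab_frame("side"); 
def fit(P,r,c0,tol):
    c=np.array(c0,float)
    for i in range(10):
        d=abs(np.hypot(*(P-c).T)-r); m=d<tol
        s=least_squares(lambda q:np.hypot(P[m,0]-q[0],P[m,1]-q[1])-r,c,loss='soft_l1'); c=s.x
    a=np.degrees(np.arctan2(*(P[m]-c).T[::-1])); return c.round(2),m.sum(),len(P),abs(s.fun).mean().round(2),np.histogram(a,8,(-180,180))[0]
def cont(im,fn,box):
    x0,y0,x1,y1=box; s=cv2.resize(im[y0:y1,x0:x1],None,fx=8,fy=8,interpolation=cv2.INTER_CUBIC); m=fn(s).astype(np.uint8)
    c=max(cv2.findContours(m,0,1)[0],key=cv2.contourArea)[:,0]; return (c+.5)/8-.5+[x0,y0]
blue=lambda s:cv2.inRange(cv2.cvtColor(s,cv2.COLOR_RGB2HSV),(98,90,25),(132,255,255))
old=cv2.cvtColor(cv2.imread("pics/side0.png"),cv2.COLOR_BGR2RGB)
p=cont(f["pixels"],blue,(295,235,360,295)); P=onz(f,p,.203-.053+.030)[:,:2]*1000
print("lid now",fit(P,42,[468,202],3))
dark=lambda s:(cv2.cvtColor(s,cv2.COLOR_RGB2GRAY)<62)
p=cont(old,dark,(308,274,347,303)); P=onz(f,p,.122)[:,:2]*1000; 
near=P[P[:,1]>205]; print("bore near",fit(near,28,[468,202],3))
# far rim seen at its lower edge z=.112
far=onz(f,p,.112)[:,:2]*1000; far=far[far[:,1]<195]; print("bore far low edge",fit(far,28,[468,202],4))
```

```text
lid now (array([467.69, 205.7 ]), np.int64(609), 1199, np.float64(0.64), array([105,  24,  34, 101, 105,  64,  71, 105]))
bore near (array([466.71, 204.41]), np.int64(312), 410, np.float64(0.6), array([ 0,  0,  0,  0, 67, 90, 91, 64]))
bore far low edge (array([462.56, 200.16]), np.int64(305), 378, np.float64(1.62), array([ 55, 120,  88,  42,   0,   0,   0,   0]))
```

Side view: lid minus bore is (+1.0, +1.3) mm. Top view: (+0.6, −0.7) mm. Both are within the fit's tolerance, so I shift −0.8 mm in x and go down gently.

>>> jog_arm(
  steps=[
    [-1,0,0.012,-0.0008,0],
    [-1,0,0.01,0,0],
    [-1,0,0.006,0,0],
    [-1,0,0.004,0,0],
    [-1,0,0.003,0,0],
    [-1,0,0,0,0],
  ],
)

```text
time: 7.8
eef_pos: [0.4682, 0.2025, 0.1682]
eef_rot: [-1.571, -0.0, -1.644]
ft_force: [-0.2, -0.1, -1.9]
finger_gap: 0.13
```

```bash
python3 -c "
from st import *
delta([.4682,.202,.151])"
```

```text
t 7.8 pos [0.4682 0.2025 0.1682] rot [-1.5709e+00 -1.0000e-04 -1.6440e+00] toolx dir deg -94.19 F [-0.2 -0.1 -1.9] M [-0.03 -0.05 -0.03] gap 0.13 j6 1.9
tool delta to [0.4682, 0.202, 0.151] [0.0005 0.0172 0.0001]
```

>>> jog_arm(
  steps=[
    [-1,0,0.004,0,0],
    [-1,0,0.004,0,0],
    [-1,0,0.003,0,0],
    [-1,0,0.003,0,0],
    [-1,0,0.002,0,0],
    [-1,0,0,0,0],
    [-1,0,0,0,0],
  ],
)

```text
time: 8.68
eef_pos: [0.4683, 0.2025, 0.1523]
eef_rot: [-1.571, -0.0, -1.644]
ft_force: [-0.2, -0.4, -0.6]
finger_gap: 0.129
```

```bash
python3 -c "
from st import *
delta([.4682,.202,.151])"
```

```text
t 8.68 pos [0.4683 0.2025 0.1523] rot [-1.5706 -0.     -1.644 ] toolx dir deg -94.19 F [-0.2 -0.4 -0.6] M [ 0.02 -0.01  0.  ] gap 0.129 j6 1.9
tool delta to [0.4682, 0.202, 0.151] [ 0.0005  0.0013 -0.    ]
```

>>> jog_arm(
  steps=[
    [-1,0,0.0008,0,0],
    [-1,0,0.0007,0,0],
    [-1,0,0,0,0],
    [-1,0,0,0,0],
  ],
)

```text
time: 9.18
eef_pos: [0.4683, 0.2026, 0.1514]
eef_rot: [-1.57, 0.0, -1.644]
ft_force: [-2.0, 0.7, 6.5]
finger_gap: 0.125
```

```bash
python3 -c "
from st import *
delta([.4682,.202,.151])
s=grab_frame('side')
cv2.imwrite('pics/home.png',cv2.resize(s['pixels'][235:335,270:390],(720,600),interpolation=cv2.INTER_CUBIC)[:,:,::-1])"
```

```text
t 9.18 pos [0.4683 0.2026 0.1514] rot [-1.5700e+00  2.0000e-04 -1.6439e+00] toolx dir deg -94.19 F [-2.   0.7  6.5] M [-0.18  0.33 -0.01] gap 0.125 j6 1.9
tool delta to [0.4682, 0.202, 0.151] [ 0.0006  0.0004 -0.0001]
```

View pics/home.png

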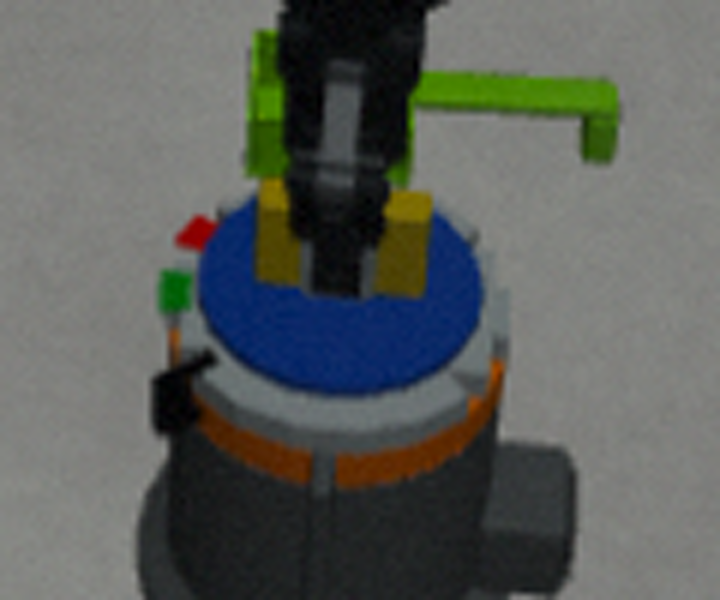

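The lid is home: the disc at crop (340,290) lies flat on the flange, contact is about 6–8 N, and the pointer at (185,385) is still at rest. I ease off slightly and twist most of the way.

>>> jog_arm(
  steps=[
    [-1,0,-0.0003,0,0],
    [-1,0,0,0,0.08],
    [-1,0,0,0,0.08],
    [-1,0,0,0,0.08],
    [-1,0,0,0,0.08],
    [-1,0,0,0,0.08],
    [-1,0,0,0,0.08],
    [-1,0,0,0,0.08],
    [-1,0,0,0,0],
    [-1,0,0,0,0],
  ],
)

```text
time: 10.48
eef_pos: [0.4691, 0.203, 0.1515]
eef_rot: [-1.57, 0.002, -2.203]
ft_force: [2.8, 4.0, 3.3]
finger_gap: 0.133
```

```bash
cat > ptr.py <<'E'
from st import *
import sys
delta([.4683,.2026,.1515])
s=grab_frame('side'); t=grab_frame('top')
cv2.imwrite('pics/'+sys.argv[1],np.hstack([cv2.resize(s['pixels'][255:325,280:370],(450,350),interpolation=cv2.INTER_CUBIC),cv2.resize(t['pixels'][215:285,140:210],(350,350),interpolation=cv2.INTER_CUBIC)])[:,:,::-1])
for a in (0,.46,.61,.76,1.0): # expected pointer px if centre, yaw right
    th=np.radians(40-4.2)-a; q=[.4675+.059*np.cos(th),.2035+.059*np.sin(th),.124]
    print(a,"side crop",((proj(s,q)[0]-[280,255])*5).round(),"top crop",((proj(t,q)[0]-[140,215])*5).round())
E
python3 ptr.py tw1.png
```

```text
t 10.47 pos [0.4691 0.203  0.1515] rot [-1.5695  0.0025 -2.2027] toolx dir deg -126.2 F [2.8 4.  3.3] M [ 0.68 -0.47  0.03] gap 0.133 j6 2.46
tool delta to [0.4683, 0.2026, 0.1515] [ 0.0008  0.     -0.0004]
0 side crop [ 88. 206.] top crop [76. 70.]
0.46 side crop [ 62. 152.] top crop [136.  46.]
0.61 side crop [ 61. 133.] top crop [157.  45.]
0.76 side crop [ 64. 115.] top crop [178.  46.]
1.0 side crop [76. 88.] top crop [211.  55.]
```

View pics/tw1.png

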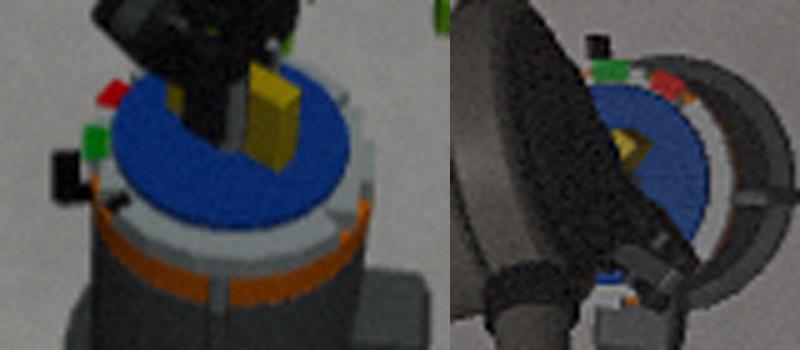

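The pointer is just short of the middle of the green band (top-part pixel about (598,47) against green centre (612,70)). I'll measure its angle.

```bash
cat > ang.py <<'E'
from st import *
f=grab_frame("top"); im=f["pixels"]; x0,y0=150,215
sub=cv2.resize(im[y0:245,x0:200],None,fx=8,fy=8,interpolation=cv2.INTER_CUBIC); hsv=cv2.cvtColor(sub,cv2.COLOR_RGB2HSV)
c0=np.array([468.4,202.7])
cp=(proj(f,[.4684,.2027,.124])[0])
yy,xx=np.mgrid[:sub.shape[0],:sub.shape[1]]; W=onz(f,np.c_[xx.ravel(),yy.ravel()]/8.+[x0,y0]-.4375,.124)[:,:2]*1000-c0
r=np.hypot(*W.T).reshape(xx.shape); th=np.degrees(np.arctan2(W[:,1],W[:,0])).reshape(xx.shape)
d=((hsv[:,:,2]<65)&(r>54)&(r<66)&(th>-30)&(th<25)); print("pointer",th[d].mean(),r[d].mean(),d.sum())
for nm,lo,hi in(("green",(45,90,50),(85,255,255)),("red",(0,120,80),(6,255,255))):
    g=(cv2.inRange(hsv,lo,hi)>0)&(r>40)&(r<56); print(nm,th[g].mean(),np.percentile(th[g],[3,97]),r[g].mean())
E
python3 ang.py; python3 mouth.py | tail -3
```

```text
pointer -0.2129754262448336 58.29577439098038 3259
green 0.9379017049506243 [-7.44485703  8.93594586] 48.68427192626957
red -28.22604928233955 [-35.92883993 -21.10205806] 48.412436419255734
pointer 64.08206482988892 35.5876976409026
green 50.81944230560198 2.955406519567579
red 49.63322148292133 -24.954746090556224
```

Block smear from parallax biases this reading, so I use the pointer's unambiguous top edges instead (+y edge in top view, far edge in side view), referred to the green band in the same view.

```bash
cat > edge.py <<'E'
from st import *
def prof(f,x,z,ys):
    g=cv2.GaussianBlur(f["pixels"],(0,0),.5).astype(np.float32)
    acc=0
    for dx in (-.003,0,.003):
        p=proj(f,[[x+dx,y,z] for y in ys]).astype(np.float32); acc=acc+cv2.remap(g,p[:,:1],p[:,1:],cv2.INTER_LINEAR)[:,0]
    return acc/3
ys=np.arange(.180,.226,.001)
f,s=grab_frame("top"),grab_frame("side")
for nm,F,c in(("top",f,(.4684,.2027)),("side",s,(.4667,.2044))):
    P=prof(F,c[0]+.060,.124,ys).mean(1); G=prof(F,c[0]+.0487,.122,ys); Gr=G[:,1]-(G[:,0]+G[:,2])/2
    def cross(v,h):
        k=np.where(np.diff(np.sign(v-h)))[0]; return [(round(1000*(ys[i]+.001*(h-v[i])/(v[i+1]-v[i])-c[1]),1),'down' if v[i+1]<v[i] else 'up') for i in k]
    print(nm,"pointer y edges rel c",cross(P,(P.max()+P.min())/2),P.round()[::4])
    print("   green y edges rel c",cross(Gr,Gr.max()/2),Gr.round()[::4])
E
python3 edge.py
```

```text
top pointer y edges rel c [(np.float64(1.6), 'down'), (np.float64(11.3), 'up'), (np.float64(23.0), 'down')] [115. 114. 116. 116. 117. 118.  84.  34.  49. 117. 116.  99.]
   green y edges rel c [(np.float64(-6.3), 'up'), (np.float64(8.7), 'down')] [-22. -23.  -2.  -2.  25.  63.  62.  61.  23.  -3.  -1.  -1.]
side pointer y edges rel c [(np.float64(7.2), 'down')] [128. 128. 127. 127. 128. 128. 127. 123.  71.  29.  28.  32.]
   green y edges rel c [(np.float64(-7.4), 'up'), (np.float64(8.4), 'down')] [-21. -29.  -7.   2.  26.  76.  81.  79.  52.   8.   0.  -2.]
```

Both views agree now: pointer centre is about 9.2 mm in y from the axis, i.e. 7.4–8.7° short of the green middle, so collar ≈ 0.47. That matches the 0.56 lid turn minus 0.09 play. I twist 0.14 more.

>>> jog_arm(
  steps=[
    [-1,0,0,0,0.07],
    [-1,0,0,0,0.07],
    [-1,0,0,0,0],
    [-1,0,0,0,0],
    [-1,0,0,0,0],
  ],
)

```text
time: 11.4
eef_pos: [0.4689, 0.2028, 0.1515]
eef_rot: [-1.57, 0.002, -2.342]
ft_force: [3.3, 3.8, 4.5]
finger_gap: 0.131
```

```bash
python3 edge.py; python3 ptr.py tw2.png
```

```text
top pointer y edges rel c [(np.float64(-6.7), 'down'), (np.float64(2.8), 'up'), (np.float64(23.1), 'down')] [115. 115. 115. 118.  74.  30.  50. 119. 118. 117. 118.  98.]
   green y edges rel c [(np.float64(-6.3), 'up'), (np.float64(8.7), 'down')] [-21. -22.  -1.  -1.  24.  61.  61.  62.  22.  -2.   0.  -1.]
side pointer y edges rel c [(np.float64(-0.8), 'down')] [129. 129. 127. 127. 128. 127.  65.  22.  22.  24.  28.  33.]
   green y edges rel c [(np.float64(-7.4), 'up'), (np.float64(8.4), 'down')] [-20. -30.  -8.   2.  26.  77.  82.  82.  53.   9.  -0.  -2.]
t 11.5 pos [0.4689 0.2028 0.1515] rot [-1.5699e+00  1.9000e-03 -2.3420e+00] toolx dir deg -134.19 F [2.8 3.7 4.4] M [ 0.63 -0.53  0.  ] gap 0.128 j6 2.6
tool delta to [0.4683, 0.2026, 0.1515] [ 0.0005  0.     -0.0003]
0 side crop [ 88. 206.] top crop [76. 70.]
0.46 side crop [ 62. 152.] top crop [136.  46.]
0.61 side crop [ 61. 133.] top crop [157.  45.]
0.76 side crop [ 64. 115.] top crop [178.  46.]
1.0 side crop [76. 88.] top crop [211.  55.]
```

View pics/tw2.png

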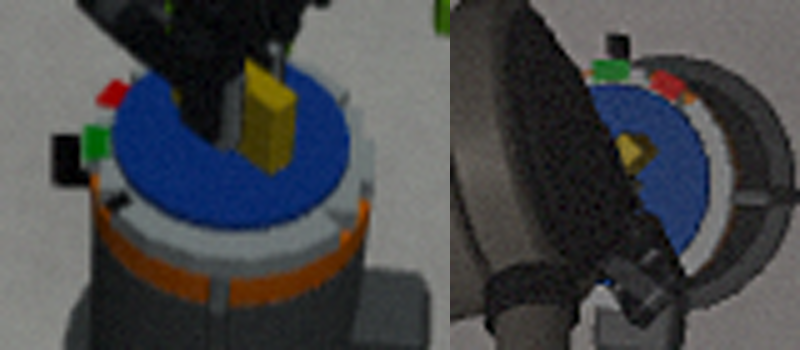

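The pointer is now in line with the green middle: pointer at 0.5° (top) and 1.4° (side), green at 1.4° and 0.6°, so collar ≈ 0.61. The lid is still seated with about 4 N contact, and red is about 28° away. I hand it in while holding.

```bash
python3 -c "
from st import *
a=cv2.imread('pics/side0.png').astype(int)[:,:,::-1]; b=grab_frame('side')['pixels'].astype(int); d=abs(a-b).max(2)
for n,(x0,y0,x1,y1) in dict(dish=(165,240,230,290),whistle=(185,360,215,405),box=(255,115,310,175),scoop_handle=(345,240,380,270)).items(): print(n,(d[y0:y1,x0:x1]>45).sum())
delta([.4683,.2026,.1515]); print(sign_off())"
```

```text
dish 0
whistle 0
box 249
scoop_handle 78
t 11.65 pos [0.4689 0.2028 0.1515] rot [-1.5699e+00  1.9000e-03 -2.3420e+00] toolx dir deg -134.19 F [2.9 4.4 4.2] M [ 0.61 -0.48  0.08] gap 0.129 j6 2.6
tool delta to [0.4683, 0.2026, 0.1515] [ 0.0006  0.     -0.0003]
the job is handed in; nothing more can be done
None
```

I gripped the larger blue lid by its yellow fin, seated it in the mouth with the lugs in the slots, and twisted it clockwise about 0.70 rad. I handed it in at 11.65 s, still gripping it at the 60 N setting.

- **Pointer:** it sits in the middle of the green band, with the collar at about 0.61 rad. The top view reads 0.9° to one side of the middle and the side view 0.8° to the other, so they average to about zero. Red is about 28° from the band's middle.
- **Seating:** the lid still pressed on the flange with about 4 N, at the same height as when it first went home.
- **Earlier disagreement:** after the first part of the twist, a rough pointer reading said the pointer was already in the middle. The edge-based readings from both cameras put it 7–9° short, matching the lid's turn minus play, so I used those.
- **Bystanders:** the dish and whistle show no image change. The box (249 pixels) and the scoop handle (78 pixels) differ from the first picture. I think that is the arm or its shadow crossing them, since my path did not go near either one, but I did not check this separately.

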